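# Feel the gap of the sheet clamp with a tapered blade

### The job

Lift the slot guard off the ridge above the mouth of the sheet clamp, hang it astride the horizontal bar of the stand and let go of it. Then take the tapered feeler blade by its upright handle, lay it flat on the clamp's lower plate in front of the mouth and slide it straight in, nose first, between the plates until it drags snugly against both, without forcing it so far that it jacks the top plate up (1 mm at most). Finish while still holding the blade by its handle at that depth, keeping still, and leave everything else on the bench where it is.

Things in the scene. Friction and masses are not known exactly. Their poses are not given: they have to be found in the camera images.
- lower_plate: fixed steel lower plate of the clamp, 104 mm wide (y), 25 mm thick, flat top 25 mm above the bench. Origin on the bench exactly below the middle of the mouth; x points straight into the mouth, z up. The plate runs from x = -55 mm (an open apron in front of the mouth) to x = +75 mm
- bridge: the clamp's upper part, on two upright spring posts (12 mm thick, at x = 36 mm, y = +-43 mm, tops 57 mm above this origin), carrying the sprung top plate. Origin below the middle of the mouth, 0 to 2 mm above the lower plate's top (differs each time); axes as the lower plate's
- top_plate (a joint): lift of the sprung top plate, m: 0 at rest on its stop, grows upward to 0.010. Weight and spring press it down with about 9 N at rest, plus 4 N per mm of lift. Plates and blade are polished and oiled (friction about 0.25): the level push on the blade is about 5 to 7 N when it just starts to lift the plate
- guard_grip (a point): slot guard, 90 g: inverted-U saddle 40 mm wide (y), a solid black grip block 24 (x) x 40 x 20 mm tall with two 3 mm steel legs, 18 mm apart inside; front leg (-x) hangs 45 mm, rear leg 29 mm below the block. This point: centre of the block. Starts astride the ridge, front leg covering the mouth. Pinch it across its x width; no finger room at its y ends
- guard_crown (a point): middle of the underside of the guard's block, between the legs (10 mm below guard_grip); rests on the ridge or the bar. Axes as the guard's: x from front leg to rear leg, z up
- rail: fixed stand with a horizontal steel bar along its y, 10 mm thick, 140 mm long between posts at its ends; bar centre 130 mm above the origin, which lies on the bench below the bar's middle
- rail_mid (a point): middle of the stand's bar, on its centre line, 130 mm above the bench
- blade_grip (a point): tapered feeler blade with upright wooden handle, 200 g; this point is in the handle, 40 mm above the flat underside. x to the nose, z up. Handle 24 (x) x 14 (y) mm, from 9 to 59 mm up. Steel blade 30 mm wide, x = -20 to +95 mm (nose); 9 mm thick up to x = +25 mm, then its top slopes evenly down to 3 mm at the nose
- blade_nose (a point): middle of the blade's nose edge, at its underside (95 mm ahead of the handle centre, 40 mm below blade_grip); same axes
- bench_block: square dark steel block 100 x 100 x 35 mm; bystander
- punch_cube: dark steel cube 40 mm standing on the bench block; bystander
- burnisher: burnisher, 150 mm long, wooden handle and round steel shaft, lying flat; bystander
- jar: open glass jar, 72 mm across, 65 mm tall; bystander
- spool: copper ring-shaped spool 48 mm across, 28 mm tall; bystander
- tin: aluminium tin 52 mm across, 50 mm tall; bystander
- hammer: hammer 220 mm long, lying flat; bystander
- mouth_edge (a point): middle of the lower front edge of the aluminium top plate, 60 (x) x 66 (y) x 12 mm, 4.5 mm above the bridge's origin: the gap between the plates at rest is 4.5 to 6.5 mm. On the plate's front stands a ridge 12 mm thick (x = 0 to 12 mm), 66 mm long in y, rising 30 mm above the plate, its top 42 mm above this point
Not all that is in view belongs to the job. Leave any black or pink look-alike of the part that bears blade_grip alone.

How it is judged:
On the way, in this order (a step that is already met when the one before it is completed fails the run):
1. the guard hangs astride the stand's bar, let go (x of guard_crown in the frame of rail between -0.012 and 0.012 m and y of guard_crown in the frame of rail between -0.055 and 0.055 m and z of guard_crown in the frame of rail between 0.13 and 0.142 m and angle between guard_crown's own z axis and vertical below 0.5 rad and contact force between guard and rail above 0.2 N and contact force between the fingers and guard below 0.05 N and linear speed of guard below 0.03 m/s), for 0.3 s.
2. the held blade is between the plates and drags on both (x of blade_nose in the frame of lower_plate above 0.012 m and y of blade_nose in the frame of lower_plate between -0.025 and 0.025 m and angle between the x axis of blade_nose and the x axis of lower_plate, either way round below 0.2 rad and contact force between blade and bridge above 2 N and contact force between blade and lower_plate above 1 N and value of joint top_plate below 0.0015 m and contact force between the fingers and blade above 2 N and linear speed of blade below 0.01 m/s), for 0.2 s.
At the end, for the whole second after the job is handed in: Guard astride the bar: crown within 12 mm across, 55 mm along, tilt < 0.5 rad, untouched, still. Blade held (> 2 N), still, nose 12 mm or more past the mouth, within 25 mm of its middle and 0.2 rad of straight, pressed > 2 N from above, > 1 N from below; top plate lifted < 1.5 mm (all of step 1 and all of step 2); the arm keeps its last pose, push and grip.
It fails at once if the top plate is jacked up by more than 4 mm (value of joint top_plate above 0.004 m).
It fails at once if a bystander is moved by more than 30 mm (distance of any of bench_block, punch_cube, burnisher, jar, spool, tin, hammer from where it was at the start of the episode above 0.03 m).
It also fails if it takes over 54 s, if anything falls off the work surface, if the arm or the gripper's body presses on something with over 40 N, if the wrist force passes 120 N, or if a joint passes its speed limit or range.

### The arm

A 6-joint arm with a two-finger parallel gripper is mounted at the origin on the work surface. World frame = base frame: x ahead of the robot, y to its left, z up, the work surface at z = 0. Lengths are in m, angles in rad, forces in N, time in s.
With the tool pointing down it reaches from about 0.25 to 0.775 m from the base axis. Payload 4 kg.
Tool frame: the origin (TCP) lies on the front face of the gripper's body, between the roots of the fingers; the fingertips stand 73 mm ahead of it and the grasp point (between the pads) lies 54 mm ahead of it; z points along the fingers, y is the line along which they close (so a half turn about z gives the same grasp; the last joint's range is limited). The gripper opens to 85 mm and grips with 20 to 120 N. Pads are 22 mm wide; open, the fingers measure 114 mm over their backs; the gripper's body (76 mm by 85 mm) begins 54 mm behind the grasp point. The pads swing forward as they close: fully open they stand 13 mm farther back than shut.
Start: joints at [-1.439, 0.087, 1.371, -0, 1.684, -0.103], TCP at [0.128, -0.535, 0.304] pointing down, gripper open.
Joint ranges: [-3.1, 3.1], [-0.76, 2.03], [0.27, 2.55], [-1.08, 4.22], [0.17, 2.65], [-2.57, 2.57]. Speed limits (rad/s): [2.79, 2.79, 3.14, 3.14, 3.14, 3.14].

### API

Orientations are given as a 3x3 rotation matrix whose columns are the frame's x, y, z axes.
In Python, from rig import robot gives the robot as it stands. The module is installed in compiled form; this text tells all that it offers. Calls block until the motion is done:
- robot.move_to(position, orientation): joint-space move of the TCP to a pose.
- robot.move_linear(position, orientation=None, vel=0.15, threshold=None): straight line of the TCP; orientation=None keeps the orientation; vel is the mean speed in m/s. With threshold (N) it stops when the force on the tool has changed by that much, and returns True; else False.
- robot.move_j(angles): joint-space move.
- robot.open() and robot.grab(grasp_force=None): open the fingers fully, or close them until they stop; grasp_force is the grip in N (None keeps the last).
- robot.dwell(seconds).
- robot.solve_ik(position, orientation): joint angles nearest the present ones, or None.
- robot.read_camera(name): name is "side" or "top"; returns (picture, depth): 384x512x3 uint8, red, green, blue; 384x512 float32, m along the optical axis (not along the pixel's ray), 0 where there is no reading.
- robot.get_calibration(name): a dict with "fx", "fy", "cx", "cy" (pixels), "rvec" (rotation vector, rad) and "tvec" (3), from world to camera coordinates, as OpenCV has them. Camera axes: x right, y down, z forward; pixel columns grow to the right and rows downward; lengths in m; the calibration is good to about 2 mm. A picture is of the moment at which its call begins. get_calibration takes no time and is no camera call.
A pose or a line that the arm cannot do raises robot.MotionError and nothing moves.
- robot.hand_in(): hands the job in; it is judged then, once.
Readings, each from a call of its own:
- robot.current_time(): time.
- robot.current_joints(): joint angles.
- robot.current_joint_vel(): joint speeds.
- robot.current_effort(): joint torques, N m.
- robot.current_eef_pos(): TCP position.
- robot.current_ee_rot(): TCP orientation.
- robot.current_ft_force(): force on the tool from outside, world axes, zero at the start.
- robot.current_wrist_torque(): the same for the moment, N m.
- robot.current_opening(): finger opening in m.
- robot.current_gripper_force(): force on a finger pad.
Only numpy, scipy, OpenCV 4.12 (cv2) and the standard library are available. Lean on these libraries where they do the work, as an engineer would, in place of code of your own. Each camera call takes 0.05 s, during which the arm holds its last target. There are 200 camera calls.

## Working session

There is one attempt and no reset: what is moved stays moved. The work goes in short steps, each a Python script; the robot and the scene stay as the last script left them, time stands still between calls to the robot, and variables do not carry over. Pictures are saved under pics/ and viewed, at most 10 in all, crops included, and the job is handed in when it is done.

```bash
mkdir -p pics; cat > h.py <<'E'
import numpy as np, cv2
from rig import robot
def cam(n):
    im,d=robot.read_camera(n); c=robot.get_calibration(n)
    R,_=cv2.Rodrigues(np.array(c["rvec"],float)); t=np.array(c["tvec"],float).ravel()
    v,u=np.mgrid[:384,:512]
    P=np.dstack([(u-c["cx"])/c["fx"]*d,(v-c["cy"])/c["fy"]*d,d])
    W=(P-t)@R
    W[d==0]=np.nan
    return im,W
def save(n,im): cv2.imwrite("pics/"+n+".png",im[:,:,::-1])
def down(a): # tool y axis (closing) at angle a in world, z down
    y=np.array([np.cos(a),np.sin(a),0]); z=np.array([0,0,-1.]); return np.column_stack([np.cross(y,z),y,z])
E
python3 - <<'E'
from h import *
for n in("top","side"):
    im,W=cam(n); save(n,im); np.savez(n,im=im,W=W)
    c=robot.get_calibration(n); R=cv2.Rodrigues(np.array(c["rvec"],float))[0]; print(n,-R.T@np.array(c["tvec"]).ravel(),R[2],c["fx"])
E
```

```text
top [ 0.31868496 -0.01428708  1.19430472] [ 0.15879578  0.00759802 -0.98728221] 415.06886765988287
side [0.33308617 1.01606463 0.71998638] [ 0.13159373 -0.8547713  -0.50204493] 413.5231193934137
```

View pics/top.png

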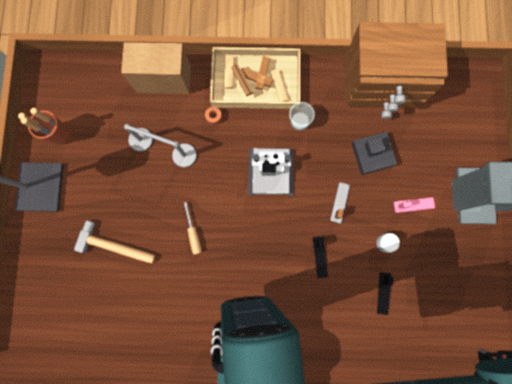

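View pics/side.png

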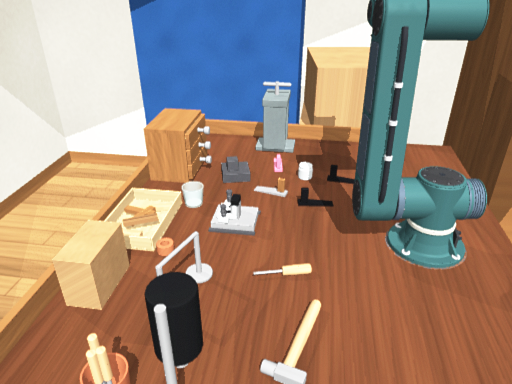

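The top view shows the clamp near (271,172), the stand's bar from about (127,126) to (185,147), and the real blade (steel, wooden handle) near (340,203) with its nose up at (345,185). The pink and black pieces are look-alikes. I'll enlarge the areas that matter.

```bash
python3 - <<'E'
from h import *
im=np.load("top.npz")["im"]
def z(u0,v0,w,h,s): 
    return cv2.resize(im[v0:v0+h,u0:u0+w],None,fx=s,fy=s,interpolation=cv2.INTER_CUBIC)
a=z(240,140,64,64,6); b=z(318,172,48,64,6)
save("crop1",np.hstack([a,b]))
W=np.load("top.npz")["W"]
np.set_printoptions(precision=3,suppress=True,linewidth=200)
# heights map over clamp & blade
print("clamp z mm"); print((W[144:200:2,246:298:2,2]*1000).round().astype(int))
print("blade z mm"); print((W[178:228:2,326:356:2,2]*1000).round().astype(int))
m=(W[:,:,2]>.12)&(W[:,:,2]<.15)
m[:100]=0;m[180:]=0;m[:,:110]=0;m[:,215:]=0
p=W[m];print(len(p)); l=cv2.fitLine(p[:,:2].astype(np.float32),cv2.DIST_HUBER,0,.01,.01).ravel()
s=(p[:,:2]-l[2:])@l[:2];print(l,s.min(),s.max(),l[2:]+l[:2]*(s.min()+s.max())/2,np.median(p[:,2]))
E
```

```text
clamp z mm
[[                   0                    2                    2                    2                    0                   -3                    4                    4                   -1
                     2                   -3                    2                    1                    3                   -3                    1                    0                   -1
                     2                    0                    4                    3                   -2                   -1                    0                   -3]
 [                  -2                    0                    2                    1                    0                    1                    3                    2                    1
                     1                    2                    4                    0                    0                    0                   -2                    1                    0
                     2                    0                    2                    1                    0                    0                   -1      
[... 21934 characters left out ...]
-2                    0
                    -4                    0                    2                    1                   -1                    6]
 [-9223372036854775808                    1                    2                   -5                   -4                    2                    4                   -2                    2
                    -4                    3                    4                    6                    1                    1]]
226
[0.324 0.946 0.624 0.289] -0.07447226048097992 0.0789202889324426 [0.625 0.291] 0.13403088982940453<stdin>:10: RuntimeWarning: invalid value encountered in cast
<stdin>:11: RuntimeWarning: invalid value encountered in cast
```

View pics/crop1.png

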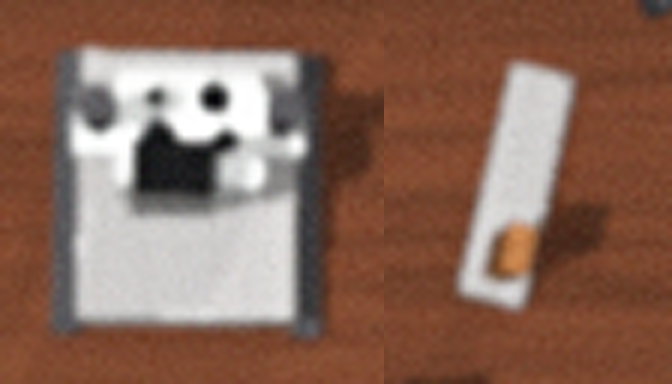

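```bash
python3 - <<'E'
from h import *
np.set_printoptions(precision=4,suppress=True,linewidth=200)
d=np.load("top.npz");W=d["W"];im=d["im"].astype(int)
C=robot.get_calibration("top");R=cv2.Rodrigues(np.array(C["rvec"],float))[0];o=-R.T@np.array(C["tvec"]).ravel()
def onplane(u,v,z):
    r=np.stack([(u-C["cx"])/C["fx"],(v-C["cy"])/C["fy"],np.ones_like(u,float)],-1)@R
    return (o+r*((z-o[2])/r[...,2])[...,None])[...,:2]
def rect(P,name):
    r=cv2.minAreaRect(P.astype(np.float32)); b=cv2.boxPoints(r); print(name,len(P),np.array(r[0]),np.array(r[1]),r[2]);print(b.round(4).tolist())
v,u=np.mgrid[:384,:512]
box=lambda a,b,c,e:(u>=a)&(u<b)&(v>=c)&(v<e)
m=box(244,300,144,200)&(W[...,2]>.017)&(W[...,2]<.034); rect(W[m][:,:2],"plate z25")
m=box(244,300,144,200)&(W[...,2]>.037)&(W[...,2]<.050);print("topplate z",np.median(W[m][:,2]))
m=box(250,290,150,182)&(W[...,2]>.086); rect(W[m][:,:2],"guard");print(np.median(W[m],0))
m=box(250,292,160,182)&(W[...,2]>.064)&(W[...,2]<.076);print("ridge",np.median(W[m],0),len(W[m]))
for s,e in((250,264),(280,296)):
    m=box(s,e,150,170)&(W[...,2]>.077);print("post",np.median(W[m],0),m.sum())
sat=im.max(2)-im.min(2); bri=im.mean(2)
m=box(326,356,176,226)&(sat<40)&(bri>120); rect(onplane(u[m],v[m],.006),"blade")
m=box(326,356,176,226)&(W[...,2]>.05); rect(W[m][:,:2],"handle")
E
```

```text
plate z25 924 [ 0.5587 -0.0314] [0.1033 0.1306] 89.99029541015625
[[0.4934000074863434, -0.08299999684095383], [0.6240000128746033, -0.08299999684095383], [0.6240000128746033, 0.0203000009059906], [0.4934000074863434, 0.0203000009059906]]
topplate z 0.04314146259119705
guard 129 [ 0.5632 -0.0239] [0.0814 0.0436] 87.11605072021484
[[0.5393999814987183, -0.06350000202655792], [0.5830000042915344, -0.065700002014637], [0.5870000123977661, 0.015599999576807022], [0.5435000061988831, 0.017799999564886093]]
[ 0.5536 -0.0227  0.0927]
ridge [ 0.555  -0.0476  0.0714] 65
post [0.5817 0.0082 0.0844] 49
post [ 0.5839 -0.074   0.0835] 38
blade 409 [ 0.4723 -0.2316] [0.034  0.1175] 76.40705871582031
[[0.41130000352859497, -0.23430000245571136], [0.5253999829292297, -0.26190000772476196], [0.5333999991416931, -0.2289000004529953], [0.41929998993873596, -0.2012999951839447]]
handle 48 [ 0.4361 -0.2231] [0.0147 0.0233] 76.89752197265625
[[0.42309999465942383, -0.22759999334812164], [0.4458000063896179, -0.2328999936580658], [0.44920000433921814, -0.21850000321865082], [0.42649999260902405, -0.21330000460147858]]
```

```bash
python3 - <<'E'
from h import *
np.set_printoptions(precision=4,suppress=True,linewidth=200)
for n,bx in(("top",(110,215,100,180)),("side",(140,230,215,300))):
    d=np.load(n+".npz");W=d["W"];C=robot.get_calibration(n);R=cv2.Rodrigues(np.array(C["rvec"],float))[0];o=-R.T@np.array(C["tvec"]).ravel()
    v,u=np.mgrid[:384,:512]
    m=(u>=bx[0])&(u<bx[1])&(v>=bx[2])&(v<bx[3])&(W[...,2]>.118)&(W[...,2]<.145)&(abs(W[...,0]-.62)<.1)&(abs(W[...,1]-.29)<.1)
    r=np.stack([(u[m]-C["cx"])/C["fx"],(v[m]-C["cy"])/C["fy"],np.ones(m.sum())],-1)@R
    P=(o+r*((.13-o[2])/r[:,2])[:,None])[:,:2]
    l=cv2.fitLine(P.astype(np.float32),cv2.DIST_HUBER,0,.001,.001).ravel(); s=(P-l[2:])@l[:2]
    print(n,m.sum(),np.degrees(np.arctan2(l[1],l[0])),s.min(),s.max(),l[2:]+l[:2]*(s.min()+s.max())/2,"rms",np.std((P-l[2:])@[-l[1],l[0]]),np.median(W[m],0))
q=robot.current_joints()
for a in(0,np.pi):
  for p in([.555,-.0227,.24],[.555,-.0227,.137]): print(a,robot.solve_ik(p,down(a)))
for a in(-.33,np.pi-.33):
  for z in(.3,.199): print(a,robot.solve_ik([.625,.291,z],down(a)))
# plate yaw
W=np.load("top.npz")["W"]
for rows,cols in((range(172,192),None),):
    L=[];
    for v in rows:
        w=W[v,244:300]; k=w[(w[:,2]>.017)&(w[:,2]<.034)]; L.append([k[:,0].mean(),k[:,1].min(),k[:,1].max()])
    L=np.array(L);print(np.polyfit(L[:,0],L[:,1],1),np.polyfit(L[:,0],L[:,2],1),L[:,1].mean(),L[:,2].mean())
L=[]
for u in range(256,288):
    w=W[170:200,u];k=w[(w[:,2]>.017)&(w[:,2]<.034)];L.append([k[:,1].mean(),k[:,0].min()])
L=np.array(L);print(np.polyfit(L[:,0],L[:,1],1),L[:,1].mean())
E
```

```text
top 229 70.98561 -0.07788070764327575 0.07791860085963226 [0.625  0.2893] rms 0.0032748558216970217 [0.6236 0.2882 0.134 ]
side 276 71.62576 -0.08429756466793797 0.07719401611171281 [0.6257 0.2968] rms 0.005097417759816242 [0.6278 0.3049 0.132 ]
0 [-0.143   0.1203  1.4614 -0.      1.5599 -0.143 ]
0 [-0.143   0.1914  1.5927 -0.      1.3575 -0.143 ]
3.141592653589793 None
3.141592653589793 None
-0.33 [ 0.3536  0.4062  0.991  -0.      1.7444  0.6836]
-0.33 [ 0.3536  0.4344  1.1524 -0.      1.5548  0.6836]
2.811592653589793 [ 0.3536  0.4062  0.991  -0.      1.7444 -2.458 ]
2.811592653589793 [ 0.3536  0.4344  1.1524 -0.      1.5548 -2.458 ]
[ 0.0191 -0.0908] [0.0271 0.0049] -0.08080051867418536 0.019068637612868356
[-0.0052  0.4943] 0.49446649991520236
```

```bash
python3 - <<'E'
from h import *
np.set_printoptions(precision=4,suppress=True)
O=down(0.012)
robot.move_to([.555,-.0227,.24],O)
robot.move_linear([.555,-.0227,.139],vel=.12)
robot.grab(40)
print(robot.current_opening(),robot.current_gripper_force(),robot.current_ft_force(),robot.current_time())
robot.move_linear([.555,-.0227,.30],vel=.12)
print(robot.current_opening(),robot.current_gripper_force(),robot.current_ft_force(),robot.current_time())
im,W=cam("side");save("lift",im)
m=cv2.resize(im[120:260,130:330],None,fx=4,fy=4,interpolation=cv2.INTER_CUBIC);save("lift_c",m)
E
```

```text
0.02321859645631134 42.09740247577429 [ 0.4157 -0.0289  1.302 ] 4.0583
0.0232308411751712 41.8526088539511 [ 0.6032 -0.94   -1.0257] 5.55
```

View pics/lift_c.png

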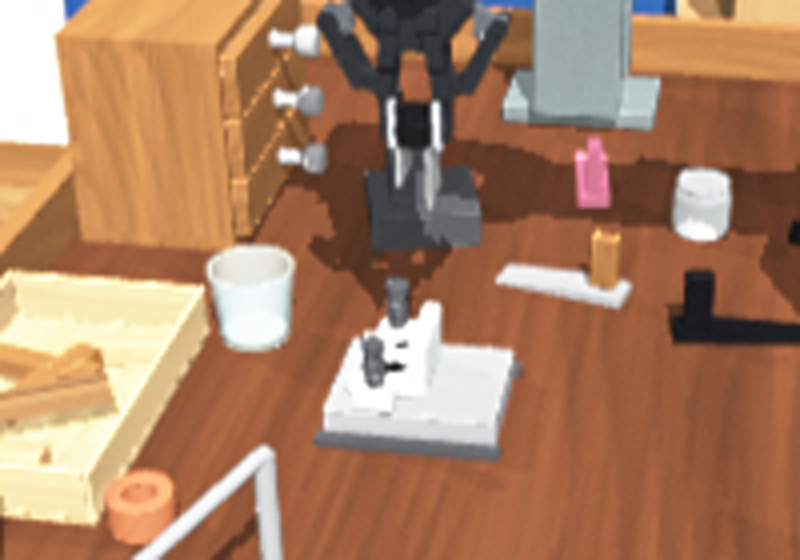

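The guard is held square, with the legs hanging from the grip block at crop (415,125), and the clamp is undisturbed. Next I'll take it to the bar.

```bash
python3 - <<'E'
from h import *
np.set_printoptions(precision=4,suppress=True)
O=down(-.328)
robot.move_to([.625,.2905,.30],O)
robot.move_linear([.625,.2905,.225],vel=.08)
s=robot.move_linear([.625,.2905,.197],vel=.03,threshold=3)
print(s,robot.current_eef_pos(),robot.current_ft_force(),robot.current_time())
im,W=cam("side");save("hang",im)
save("hang_c",cv2.resize(im[190:310,110:260],None,fx=4,fy=4,interpolation=cv2.INTER_CUBIC))
E
```

```text
True [0.6248 0.2904 0.202 ] [-0.6729  0.7584  4.2714] 8.625
```

View pics/hang_c.png

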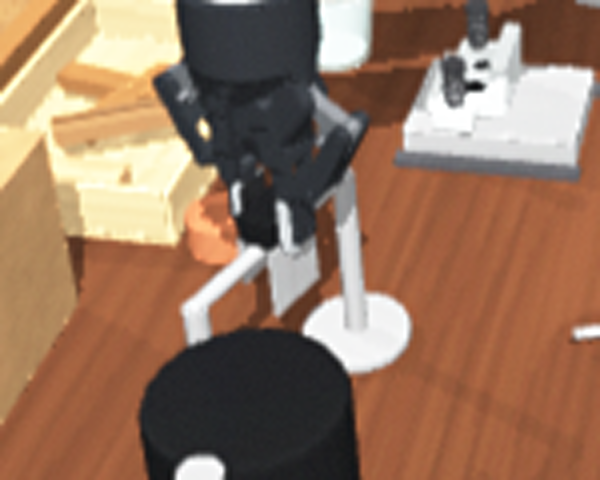

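```bash
python3 - <<'E'
from h import *
np.set_printoptions(precision=4,suppress=True)
robot.open(); robot.dwell(.2)
robot.move_linear([.625,.2905,.30],vel=.12)
im,W=cam("side");save("rel",im)
A=cv2.resize(im[190:310,110:260],None,fx=2.5,fy=2.5,interpolation=cv2.INTER_CUBIC)
a=np.radians(-13.6)
for b in(a+np.pi/2,a-np.pi/2): print(robot.solve_ik([.4355,-.223,.094],down(b)))
b=a-np.pi/2 if robot.solve_ik([.4355,-.223,.094],down(a-np.pi/2)) is not None else a+np.pi/2
if abs(robot.solve_ik([.4355,-.223,.094],down(a+np.pi/2))[5])<1.8: b=a+np.pi/2
print(b)
robot.move_to([.4355,-.223,.22],down(b))
im,W=cam("top");save("rel2",im);np.savez("top2",im=im,W=W)
B=cv2.resize(im[110:180,110:210],(375,300),interpolation=cv2.INTER_CUBIC)
save("rel_c",np.hstack([A,B])); print(robot.current_time())
E
```

```text
[-0.5892  0.0971  1.7948 -0.      1.2497 -1.9226]
[-0.5892  0.0971  1.7948 -0.      1.2497  1.219 ]
-1.8081611050661253
12.575
```

View pics/rel_c.png

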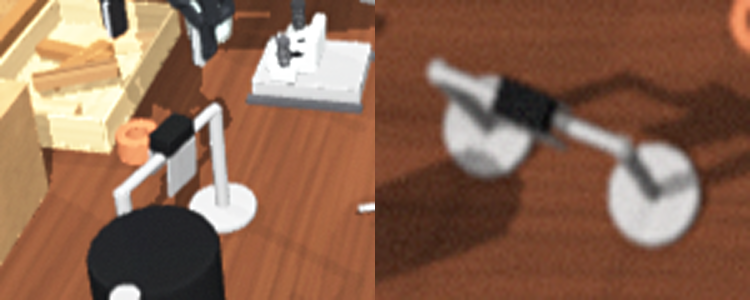

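The guard hangs astride the bar (left half near (175,150), right half near (525,105)) and has been let go. Next I'll pick the blade.

```bash
python3 - <<'E'
from h import *
np.set_printoptions(precision=4,suppress=True)
robot.move_linear([.4355,-.223,.095],vel=.12)
robot.grab(100)
print(robot.current_opening(),robot.current_gripper_force(),robot.current_ft_force(),robot.current_eef_pos())
robot.move_linear([.4355,-.223,.20],vel=.12)
O=down(.012-np.pi/2)
robot.move_to([.436,-.032,.19],O)
print(robot.current_ft_force())
robot.move_linear([.436,-.032,.13],vel=.1)
im,W=cam("side");save("b4",im);np.savez("side4",im=im,W=W)
print(robot.current_eef_pos(),robot.current_ft_force(),robot.current_time())
im2,_=cam("top")
A=cv2.resize(im[160:240,190:290],(400,320),interpolation=cv2.INTER_CUBIC)
B=cv2.resize(im2[140:240,230:330],(320,320),interpolation=cv2.INTER_CUBIC)
save("b4c",np.hstack([A,B]))
E
```

```text
0.01290321842356985 97.71957278251648 [ 0.3315 -0.1857  0.3567] [ 0.4356 -0.2231  0.0952]
[-0.1403 -0.1065 -1.6003]
[ 0.4367 -0.0324  0.1308] [ 0.8443 -1.1915 -2.3379] 17.0417
```

View pics/b4c.png

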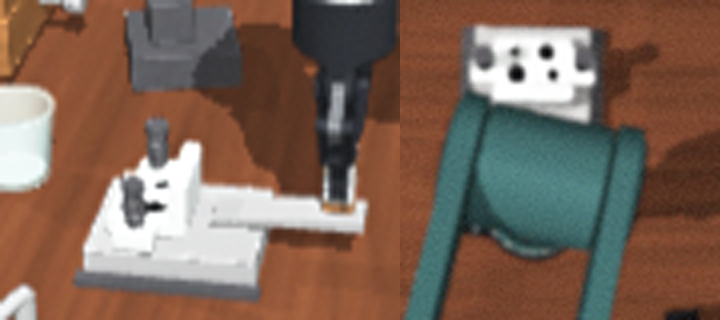

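The blade is held level. Its nose is over the apron at left crop (212,212), just in front of the mouth. I'll lower it and slide it in while watching the force.

```bash
python3 - <<'E'
from h import *
np.set_printoptions(precision=4,suppress=True)
s=robot.move_linear([.436,-.032,.112],vel=.02,threshold=3)
robot.dwell(.2);p=np.array(robot.current_eef_pos());print(s,p,robot.current_ft_force())
z=p[2]
d=np.array([1,.012,0])
p0=np.array([.436,-.032,z])
s=robot.move_linear(p0+d*.022,vel=.03,threshold=4)   # nose to ~ +4 mm
print(s,robot.current_eef_pos(),robot.current_ft_force(),robot.current_time())
E
```

```text
True [ 0.4362 -0.032   0.1198] [-0.5855  0.1907  5.5933]
False [ 0.4584 -0.0318  0.1202] [-0.3578 -0.3378  4.5241] 18.7917
```

```bash
python3 - <<'E'
from h import *
np.set_printoptions(precision=4,suppress=True)
p=np.array(robot.current_eef_pos()); d=np.array([1,.012,0])
x=.458
while x<.515:
    x+=.002
    robot.move_linear([x,-.032+.012*(x-.436),.1198],vel=.03)
    robot.dwell(.1)
    f=np.array(robot.current_ft_force()); print(x,np.array(robot.current_eef_pos())-[x,0,0],f,robot.current_time())
    if f[0]<-4: break
E
```

```text
0.46 [ 0.0004 -0.0318  0.1202] [-0.0054 -0.6671  5.2232] 19.1417
0.462 [ 0.0004 -0.0318  0.1202] [-1.0269  0.1572  5.2393] 19.4917
0.464 [ 0.0004 -0.0317  0.1202] [-1.0395 -0.6512  5.5814] 19.8417
0.466 [ 0.0004 -0.0317  0.1202] [-0.6025 -0.0051  5.4677] 20.1917
0.468 [ 0.0004 -0.0317  0.1202] [-0.2235  0.0171  4.2979] 20.5417
0.47000000000000003 [ 0.0004 -0.0317  0.1202] [ 0.2753 -0.756   5.636 ] 20.8917
0.47200000000000003 [ 0.0004 -0.0316  0.1202] [-1.1435 -1.0661  4.0735] 21.2417
0.47400000000000003 [ 0.0004 -0.0316  0.1202] [-0.5986  0.256   5.6067] 21.5917
0.47600000000000003 [ 0.0004 -0.0316  0.1202] [-0.8267 -0.2757  5.7146] 21.9417
0.47800000000000004 [ 0.0004 -0.0316  0.1202] [-1.5883  1.4545  5.928 ] 22.2917
0.48000000000000004 [ 0.0004 -0.0315  0.1202] [-1.2309  0.3732  4.7803] 22.6417
0.48200000000000004 [ 0.0002 -0.0315  0.1202] [-0.7526 -0.7853  4.9168] 22.9917
0.48400000000000004 [-0.0005 -0.0315  0.1202] [-4.1034 -0.3723  6.9948] 23.3417
```

```bash
python3 - <<'E'
from h import *
np.set_printoptions(precision=4,suppress=True)
for x in(.485,.486,.487):
    robot.move_linear([x,-.032+.012*(x-.436),.1198],vel=.01); robot.dwell(.2)
    f=np.mean([robot.current_ft_force() for _ in range(5)],0); print(x,np.array(robot.current_eef_pos()),f,robot.current_gripper_force(),robot.current_time())
    if f[0]<-5.5: break
robot.dwell(.5)
print(robot.current_eef_pos(),robot.current_ft_force())
im,W=cam("side");im2,W2=cam("top")
v,u=np.mgrid[:384,:512]
for w,n in((W2,"now"),(np.load("top.npz")["W"],"start")):
    m=(u>258)&(u<282)&(v>150)&(v<164)&(w[...,2]>.035)&(w[...,2]<.055);print(n,"top plate z",w[m][:,2].mean(),m.sum())
A=cv2.resize(im[160:240,190:290],(500,400),interpolation=cv2.INTER_CUBIC)
save("fin",np.hstack([A,cv2.resize(im[200:280,140:200],(300,400))]))
E
```

```text
0.485 [ 0.4839 -0.0315  0.1202] [-6.1373  0.0791 10.2194] 99.23026442527771 23.7917
[ 0.4839 -0.0315  0.1202] [-7.0477 -0.0297  8.7101]
now top plate z 0.04230510382847466 3
start top plate z 0.04297613397254609 256
```

View pics/fin.png

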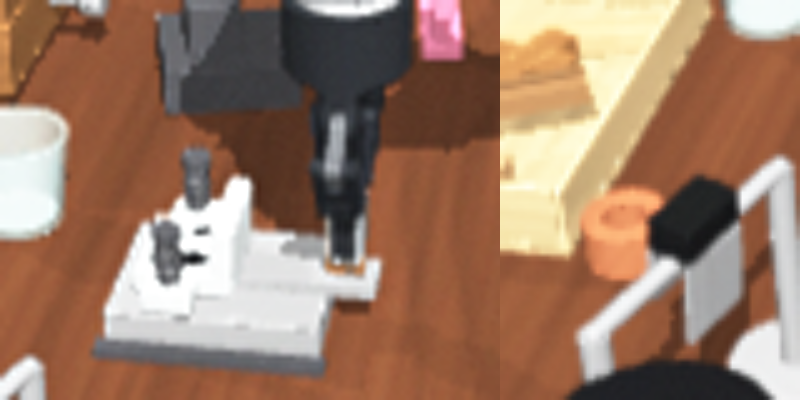

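The final view shows the blade in the mouth, still held, with a push of about 6–7 N. The nose is about 30 mm in, which matches the gap. The top plate shows no visible lift and the guard is still on the bar.

```bash
python3 -c "
from h import *
print(robot.current_ft_force(),robot.current_time(),robot.hand_in())"
```

```text
the job is handed in; nothing more can be done
[-5.82744318  0.12826419  8.34601268] 24.3917 None
```

I handed the job in at 24.4 s, with no verdict returned: the guard hangs released on the bar, and the blade is held by its handle about 30 mm into the mouth with a 6–7 N push and no visible lift of the top plate.

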